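# Open the push-and-turn solvent bottle

## Task

I want to dip my brush in the solvent: on the square brown bottle in the rack, press the red safety cap down, keep it pressed while you turn it anticlockwise until it comes free (about a sixth of a turn), then lift it straight up off the neck. Finish while still holding the cap level in the gripper, clear of the bottle and directly above its open mouth, a few centimetres up. The bottle stays standing in its cell, and the other things on the bench stay where they are.

Things in the scene. Friction and masses are not known exactly. Their poses are not given: they have to be found in the camera images.
- cap_center (a point): Centre (half-way up) of the red ribbed round safety cap: 54 mm diameter, 40 mm high, white arrows on top, 30 g, z up. Three lugs lock it on the neck: it cannot be pulled off or turned until pushed down 4 mm or more. Kept pressed, turn it anticlockwise seen from above: at 40 to 80 degrees from its start (best 60) it lifts straight off; a stop comes at about 85. Lifting it 12 mm clears the neck.
- disc (a joint): Sprung sealing disc hidden inside the cap, travel in m: 0 as locked, grows as the cap is pushed down on the bottle, 0.004 where the lock clears, 0.0065 at the bottom, -0.004 when the cap is off. Pushing takes about 5.6 N at 0, 11 N at 0.004, 15 N at 0.0065 and is hard beyond. Let up before it is turned free, it locks again or stays caught under the lugs.
- bottle: Square brown plastic bottle, white label, loose in any one of the rack's cells, 0.45 to 0.9 kg: body 80 x 80 mm, 95 mm high; shoulder narrows to 38 mm diameter at 114 mm; neck 35 mm diameter, rim at 135 mm. Origin: centre of its underside, z up. Cap locked on: its lower edge is at 125 mm, centre 145 mm, top 165 mm. The cell keeps the bottle from turning (play about 3 degrees).
- rack: Plywood bottle rack screwed to the bench: 108 x 300 mm (x, y) and 62 mm high, with two small screw tabs at its ends (360 mm over all), three 84 x 84 mm cells in a row along its y axis 96 mm apart, cell floors 12 mm above the bench. Origin: centre of its underside.
- oil: Round white oil bottle with green band and black nozzle, 72 mm diameter, 140 mm high, standing in another cell; leave it. Origin: centre of its underside.
- tin: Round blue and grey tin with steel lid, 79 mm diameter, 104 mm high, standing in the remaining cell; leave it. Origin: centre of its underside.
- insulator: Grey ribbed ceramic insulator, 68 mm diameter, 88 mm high, standing on the bench beyond an end of the rack; leave it. Origin: centre of its underside.
- flashlight: Aluminium flashlight lying on the bench on the robot's side of the rack, 150 mm long, 34 mm diameter; leave it. Origin: on the bench under its middle, x along its length.
Not all that is in view belongs to the job. What is shaped like the part that bears cap_center but pink or turquoise is not meant.

How it is judged:
On the way, in this order (a step that is already met when the one before it is completed fails the run):
1. the cap is pressed down at least 3 mm against its spring (z of cap_center in the frame of bottle below 0.142 m), for 0.1 s.
2. the cap is turned at least 32 degrees while still on the neck (angle between the x axis of cap_center and the x axis of bottle, either way round above 0.56 rad and z of cap_center in the frame of bottle below 0.151 m), for 0.1 s.
At the end, for the whole second after the job is handed in: Cap held still in the gripper, level within 15 deg, within 25 mm of the bottle's axis and 20 to 120 mm above its locked height, touching nothing else; bottle on its cell floor (4 mm, 5 deg); oil bottle, tin, insulator, flashlight within 20 mm of their starts (z of cap_center in the frame of bottle between 0.165 and 0.265 m and horizontal distance between cap_center and bottle below 0.025 m and angle between cap_center's own z axis and vertical below 0.26 rad and contact force between cap and the fingers above 2 N and contact force between cap and bottle below 0.05 N and linear speed of each of cap, bottle below 0.03 m/s and z of bottle in the frame of rack below 0.016 m and angle between bottle's own z axis and vertical below 0.09 rad and distance of each of oil, tin, insulator, flashlight from where it was at the start of the episode below 0.02 m); the arm keeps its last pose, push and grip.
It fails at once if the bottle is lifted more than 20 mm off its cell floor (z of bottle in the frame of rack above 0.032 m).
It fails at once if the oil bottle, tin, insulator or flashlight is pushed more than 20 mm or knocked over (distance of any of oil, tin, insulator, flashlight from where it was at the start of the episode above 0.02 m or angle between any of oil, tin, insulator's own z axis and vertical above 0.3 rad).
It also fails if it takes over 35 s, if anything falls off the work surface, if the arm or the gripper's body presses on something with over 40 N, if the wrist force passes 120 N, or if a joint passes its speed limit or range.

## Robot

A 7-joint arm with a two-finger parallel gripper is mounted at the origin on the work surface. World frame = base frame: x ahead of the robot, y to its left, z up, the work surface at z = 0. Lengths are in m, angles in rad, forces in N, time in s.
With the tool pointing down it reaches from about 0.4 to 0.925 m from the base axis. Payload 4.1 kg.
Tool frame: the origin (TCP) lies at the very end of the fingers, on their centre line; the grasp point (between the pads) lies 19 mm behind it (robot.grip_point_offset is the distance from the TCP to the grasp point, in m); z points along the fingers, y is the line along which they close (so a half turn about z gives the same grasp; the last joint's range is limited). The gripper opens to 85 mm and grips with 20 to 120 N. Pads are 22 mm wide; open, the fingers measure 114 mm over their backs; the gripper's body (76 mm by 85 mm) begins 54 mm behind the grasp point. The pads swing forward as they close: fully open they stand 13 mm farther back than shut.
Start: joints at [-0.099, 0.398, 0.045, 1.537, -0.019, 1.207, -0.051], TCP at [0.65, 0, 0.231] pointing down, gripper open.
Joint ranges: [-2.82, 2.82], [-0.49, 2.23], [-1.37, 1.46], [0, 2.46], [-1.36, 4.5], [0.23, 2], [-2.94, 2.94]. Speed limits (rad/s): [2.57, 2.57, 3.14, 3.14, 3.14, 3.14, 3.14].

## Interface

Orientations are given as [roll, pitch, yaw] about the fixed x, y, z axes, in that order (R = Rz(yaw) Ry(pitch) Rx(roll)).
In Python, from bench import robot gives the robot as it stands. The module is installed in compiled form; this text tells all that it offers.
- The arm moves only by the shell command python3 -m crank 'ROWS' [FORCE]. ROWS is JSON, a list that holds one entry, the list of rows, each a list of 5 numbers: the opening, from 0 (shut) to 1 (fully open), then the shift along the tool's x, y, z in units of 25 mm (1.0 is 25 mm), then the turn about the tool's z in units of 6 degrees (1.0 is 6 degrees). A call has 1 to 12 rows; each row is the pose to reach, as a shift and turn from the pose commanded when the call began, along the tool's axes at that moment; what a row does not reach only later rows make up. A row lasts 1/12 s, in which the tool goes at most 41.7 mm and 7.16 degrees, less where a joint would pass 70% of its speed; a pose out of reach is approached as far as the arm can. A call with a gripper value outside its range is refused whole. The fingers move at their own pace and stop on an object; FORCE is the grip in N (left out, the last holds). Time passes only in rows, so rows that repeat a pose let the fingers close. It gives the time, the measured TCP pose, the force, the opening and the grip force at its end, in the units of the state.
- robot.get_obs(): the state, without advancing time (a new reading comes with each control period).
- robot.capture(name): name is "scene" or "side" or "wrist"; returns (picture, depth): 400x640x3 uint8, red, green, blue; 400x640 float32, m along the optical axis (not along the pixel's ray), 0 where there is no reading.
- robot.get_calibration(name): a dict with "K" (3x3 intrinsics, pixels), "k1" (the pictures are not rectified: a ray, as slopes to the right and down, at radius r is drawn at 1 + k1 r^2 times it, then the intrinsics apply), "R" (3x3) and "t" (3): a world point X has camera coordinates R X + t; the wrist camera has in their place "hand_eye" (4x4, takes a point from camera to tool coordinates, whose origin is the TCP and whose axes are the flange's). Camera axes: x right, y down, z forward; pixel columns grow to the right and rows downward; lengths in m; the calibration is good to about 2 mm. A picture is of the moment at which its call begins: read the wrist's pose just before it. get_calibration takes no time and is no camera call.
- robot.hand_in(): hands the job in; it is judged then, once.
The state is a dict: "t": time; "joint_pos": joint angles; "qd": joint speeds; "effort": joint torques, N m; "tool_pos": TCP position; "tool_rot": TCP orientation; "contact_force": force on the tool from outside, world axes, zero at the start; "moment": the same for the moment, N m; "finger_gap": finger opening in m; "grasp_force": force on a finger pad.
Only numpy, scipy, OpenCV 4.12 (cv2) and the standard library are available. Lean on these libraries where they do the work, as an engineer would, in place of code of your own. Each camera call takes 0.05 s, during which the arm holds its last target. There are 200 camera calls.

## Working session

There is one attempt and no reset: what is moved stays moved. The work goes in short steps, Python scripts to look and compute and a shell command to move; the robot and the scene stay as the last step left them, time stands still between calls to the robot, and variables do not carry over. Pictures are saved under pics/ and viewed, at most 10 in all, crops included, and the job is handed in when it is done.

```bash
mkdir -p pics; cat > h.py <<'E'
import numpy as np, cv2
from bench import robot
from scipy.spatial.transform import Rotation as Ro
def snap(n,tag):
    o=robot.get_obs(); p,d=robot.capture(n); np.savez(f'pics/{tag}.npz',p=p,d=d,tp=o['tool_pos'],tr=o['tool_rot'])
    cv2.imwrite(f'pics/{tag}.png',p[:,:,::-1]); return p,d,o
def world(n,d,o,uv):
    c=robot.get_calibration(n); K=np.array(c['K'])
    uv=np.atleast_2d(np.array(uv,float)); z=np.array([d[int(round(v)),int(round(u))] for u,v in uv])
    a=cv2.undistortPoints(uv.reshape(-1,1,2),K,np.array([c['k1'],0,0,0,0.])).reshape(-1,2)
    P=np.c_[a,np.ones(len(a))]*z[:,None]
    if 'R' in c: return (P-np.array(c['t']))@np.array(c['R'])
    H=np.array(c['hand_eye']); P=P@H[:3,:3].T+H[:3,3]
    return P@Ro.from_euler('xyz',o['tool_rot']).as_matrix().T+o['tool_pos']
def redpts(n,p,d,o):
    h=cv2.cvtColor(p,cv2.COLOR_RGB2HSV).astype(int)
    m=((h[...,0]<7)|(h[...,0]>174))&(h[...,1]>150)&(h[...,2]>70)&(d>0)
    k,l,s,_=cv2.connectedComponentsWithStats(m.astype(np.uint8))
    for i in range(1,k):
        if s[i,4]>60:
            v,u=np.nonzero(l==i); W=world(n,d,o,np.c_[u,v]); t=W[:,2].max()
            T=W[W[:,2]>np.percentile(W[:,2],95)-.006]
            print(n,s[i],'bbox lo',W.min(0).round(3),'hi',W.max(0).round(3),'top mid',((T.min(0)+T.max(0))/2).round(4))
E
python3 - <<'E'
from h import *
o=robot.get_obs();print(o)
for n in('scene','side'):
    p,d,o=snap(n,n+'0'); redpts(n,p,d,o)
a=cv2.imread('pics/scene0.png');b=cv2.imread('pics/side0.png')
E
```

```text
{'t': 0.0, 'joint_pos': array([-0.09901308,  0.39916505,  0.04506245,  1.53790612, -0.01870734,
        1.20691971, -0.05068535]), 'qd': array([ 1.92170111e-04, -2.67578094e-03,  9.25413334e-04,  1.24485826e-04,
       -1.74077415e-03, -5.18724072e-05,  6.33559674e-04]), 'effort': array([-9.65094187e-04, -4.75129580e+01,  1.36406265e+00, -2.54227209e+01,
        1.14684159e-02,  9.53188282e-03,  3.56541250e-05]), 'tool_pos': array([6.49345900e-01, 1.36902525e-05, 2.30269859e-01]), 'tool_rot': array([-3.13962126e+00,  1.39368354e-04,  1.57090686e+00]), 'contact_force': array([-0.40477746,  0.47815217,  0.3503552 ]), 'moment': array([ 0.01225988, -0.03621805,  0.00054561]), 'grasp_force': 0.0, 'finger_gap': 0.08540624070636015}
scene [208 188  31  32 627] bbox lo [ 0.367 -0.156 -0.002] hi [ 0.616 -0.104  0.178] top mid [ 0.5895 -0.1304  0.1743]
scene [326 344  63  33 934] bbox lo [ 0.855  0.02  -0.002] hi [0.89  0.126 0.026] top mid [0.8716 0.0698 0.0226]
side [367 187  32  16 235] bbox lo [0.849 0.02  0.008] hi [0.879 0.118 0.027] top mid [0.8646 0.0692 0.0233]
side [367 210  27  32 646] bbox lo [ 0.559 -0.158 -0.001] hi [0.816 0.04  0.178] top mid [ 0.5859 -0.1315  0.1748]
```

View pics/scene0.png

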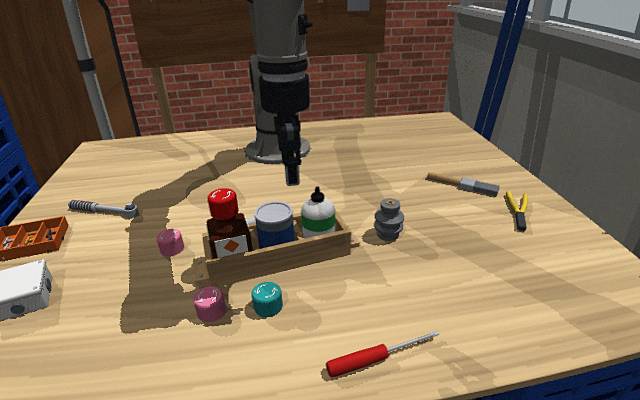

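View pics/side0.png

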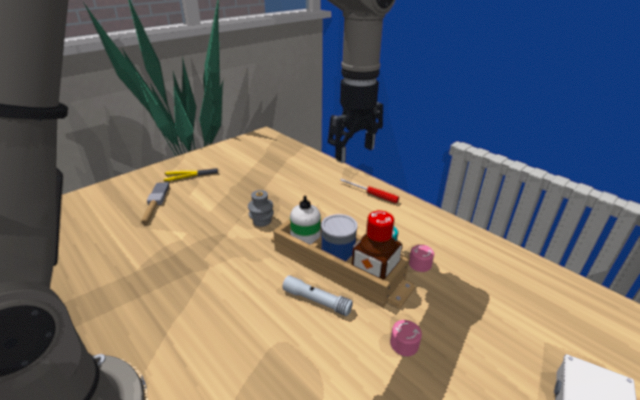

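The red cap is on the brown bottle at scene (222,203) and side (380,226). The lookalikes are pink at scene (170,242) and (210,303), and turquoise at (267,299). Only the red cap on the bottle fits, and its measured top of 0.175 m agrees with the expected 0.177 m. I'll confirm it in a crop.

```bash
python3 - <<'E'
import cv2
a=cv2.imread('pics/scene0.png')[170:330,140:360]; b=cv2.imread('pics/side0.png')[190:310,270:435]
a=cv2.resize(a,(440,320),interpolation=2);b=cv2.resize(b,(356,259),interpolation=2)
b=cv2.copyMakeBorder(b,0,61,0,0,0)
cv2.imwrite('pics/crop0.png',cv2.hconcat([a,b]))
E
```

```text
(no output)
```

View pics/crop0.png

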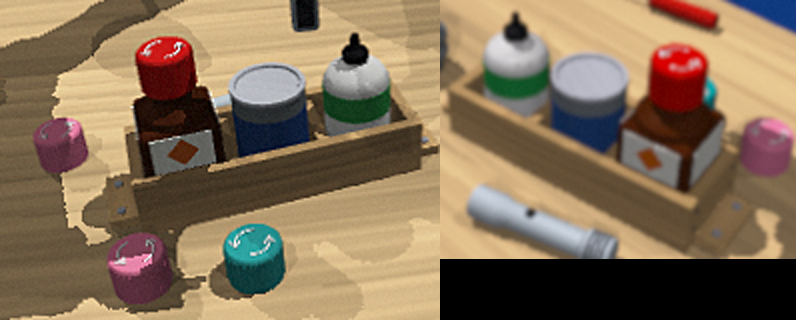

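```bash
python3 -m crank '[[[1,-1.3,-0.6,-0.5,0],[1,-2.6,-1.2,-1,0],[1,-3.9,-1.8,-1,0],[1,-5,-2.2,-1,0],[1,-5.24,-2.42,-1,0],[1,-5.24,-2.42,-1,0],[1,-5.24,-2.42,-1,0],[1,-5.24,-2.42,-1,0]]]' 120
python3 - <<'E'
from h import *
p,d,o=snap('wrist','w1'); print(o['tool_pos'],o['tool_rot']); redpts('wrist',p,d,o)
E
```

```text
t: 0.77
tool_pos: [0.5902, -0.1285, 0.256]
tool_rot: [3.142, -0.002, 1.574]
contact_force: [0.3, -0.6, 0.5]
finger_gap: 0.0854
grasp_force: 0.0
[ 0.59024064 -0.1284712   0.25596419] [ 3.14154307e+00 -1.54713019e-03  1.57395161e+00]
wrist [574   0  28  38 920] bbox lo [ 0.858  0.02  -0.   ] hi [0.897 0.06  0.028] top mid [0.8718 0.0381 0.0239]
wrist [ 285  166   74   79 3933] bbox lo [ 0.553 -0.158  0.106] hi [ 0.621 -0.104  0.179] top mid [ 0.5867 -0.1302  0.1756]
```

View pics/w1.png

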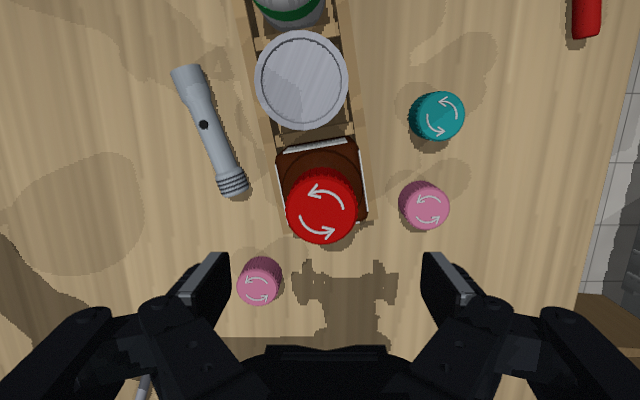

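Confirmed: the red cap with white arrows sits on the brown labelled bottle (wrist view, about (321,207)), with its centre at about (0.587, -0.131). Now I'll descend and close.

```bash
python3 -m crank '[[[1,-0.05,-0.12,1,0],[1,-0.05,-0.12,2,0],[1,-0.05,-0.12,3,0],[1,-0.05,-0.12,3.8,0],[1,-0.05,-0.12,4.3,0],[1,-0.05,-0.12,4.6,0],[1,-0.05,-0.12,4.6,0],[1,-0.05,-0.12,4.6,0]]]' 120
python3 -m crank '[[[0,0,0,0,0],[0,0,0,0,0],[0,0,0,0,0],[0,0,0,0,0],[0,0,0,0,0],[0,0,0,0,0],[0,0,0,0,0],[0,0,0,0,0]]]' 120
```

```text
t: 1.48
tool_pos: [0.5873, -0.1318, 0.1419]
tool_rot: [3.141, 0.0, 1.572]
contact_force: [0.9, 0.1, 0.8]
finger_gap: 0.0858
grasp_force: 0.0
t: 2.15
tool_pos: [0.5876, -0.1324, 0.143]
tool_rot: [3.139, 0.0, 1.571]
contact_force: [-0.5, 0.0, 5.1]
finger_gap: 0.0515
grasp_force: 123.6
```

```bash
python3 -m crank '[[[0,0,0,0.06,0],[0,0,0,0.12,0],[0,0,0,0.18,0],[0,0,0,0.24,0],[0,0,0,0.28,0],[0,0,0,0.28,0],[0,0,0,0.28,0]]]' 120
```

```text
t: 2.73
tool_pos: [0.5877, -0.1324, 0.1374]
tool_rot: [3.138, 0.0, 1.571]
contact_force: [-3.2, 1.2, 11.4]
finger_gap: 0.0515
grasp_force: 123.8
```

```bash
python3 -m crank '[[[0,0,0,0.06,0],[0,0,0,0.1,0],[0,0,0,0.1,0],[0,0,0,0.1,0],[0,0,0,0.1,0]]]' 120
```

```text
t: 3.15
tool_pos: [0.5878, -0.1324, 0.1361]
tool_rot: [3.138, -0.0, 1.571]
contact_force: [-5.1, 1.6, 18.1]
finger_gap: 0.0515
grasp_force: 124.4
```

```bash
python3 -m crank '[[[0,0,0,0.02,-0.5],[0,0,0,0.02,-1],[0,0,0,0.02,-1.5],[0,0,0,0.02,-2],[0,0,0,0.02,-2.5],[0,0,0,0.02,-3],[0,0,0,0.02,-3.5],[0,0,0,0.02,-4],[0,0,0,0.02,-4],[0,0,0,0.02,-4]]]' 120
```

```text
t: 3.98
tool_pos: [0.59, -0.1321, 0.1361]
tool_rot: [3.134, 0.004, 1.99]
contact_force: [-1.7, 1.7, 16.4]
finger_gap: 0.0517
grasp_force: 124.3
```

```bash
python3 -m crank '[[[0,0,0,0.02,-0.6],[0,0,0,0.02,-1.2],[0,0,0,0.02,-1.8],[0,0,0,0.02,-2.4],[0,0,0,0.02,-3],[0,0,0,0.02,-3.6],[0,0,0,0.02,-4.2],[0,0,0,0.02,-4.8],[0,0,0,0.02,-5.4],[0,0,0,0.02,-6],[0,0,0,0.02,-6.4],[0,0,0,0.02,-6.4]]]' 120
python3 - <<'E'
from h import *
print(robot.get_obs()['moment'])
p,d,o=snap('scene','s2'); q,_,_=snap('side','si2')
a=cv2.resize(p[160:290,150:330,::-1],(390,281));b=cv2.resize(q[180:310,270:450,::-1],(390,281))
cv2.imwrite('pics/c2.png',cv2.hconcat([a,b]))
E
```

```text
t: 4.98
tool_pos: [0.5908, -0.1314, 0.1361]
tool_rot: [3.137, 0.009, 2.662]
contact_force: [-0.7, 2.0, 17.6]
finger_gap: 0.0513
grasp_force: 124.4
[0.5206932  0.21438848 0.06018147]
```

View pics/c2.png

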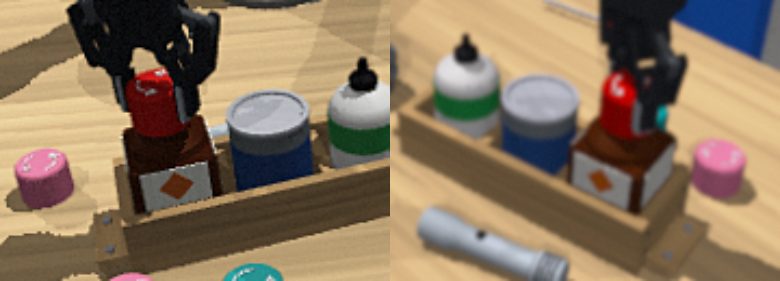

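The gripper has turned 62.5° with the cap held at about (155,105) in the left crop, pressed down, and the bottle upright. Next is a small lift to check that it's free.

```bash
python3 -m crank '[[[0,0,0,-0.15,0],[0,0,0,-0.3,0],[0,0,0,-0.45,0],[0,0,0,-0.55,0],[0,0,0,-0.55,0],[0,0,0,-0.55,0]]]' 120
```

```text
t: 5.58
tool_pos: [0.5877, -0.1321, 0.1452]
tool_rot: [3.14, 0.003, 2.66]
contact_force: [2.9, 0.1, 4.0]
finger_gap: 0.0512
grasp_force: 124.4
```

```bash
python3 -m crank '[[[0,0,0,-0.15,0],[0,0,0,-0.3,0],[0,0,0,-0.45,0],[0,0,0,-0.45,0],[0,0,0,-0.45,0]]]' 120
python3 -m crank '[[[0,0,0,-0.2,0],[0,0,0,-0.5,0],[0,0,0,-0.9,0],[0,0,0,-1.3,0],[0,0,0,-1.7,0],[0,0,0,-1.9,0],[0,0,0,-1.9,0],[0,0,0,-1.9,0],[0,0,0,-1.9,0],[0,0,0,-1.9,0]]]' 120
python3 - <<'E'
from h import *
p,d,o=snap('scene','s3'); q,e,_=snap('side','si3'); redpts('side',q,e,o)
a=cv2.resize(p[130:290,150:330,::-1],(390,347));b=cv2.resize(q[150:310,270:450,::-1],(390,347))
cv2.imwrite('pics/c3.png',cv2.hconcat([a,b]))
E
```

```text
t: 6.0
tool_pos: [0.5858, -0.1325, 0.1555]
tool_rot: [-3.141, -0.001, 2.66]
contact_force: [0.6, 0.4, -1.2]
finger_gap: 0.0516
grasp_force: 124.7
t: 6.83
tool_pos: [0.586, -0.1322, 0.2026]
tool_rot: [-3.141, -0.001, 2.66]
contact_force: [0.5, -0.9, -0.6]
finger_gap: 0.0517
grasp_force: 124.7
side [367 185  20  32 427] bbox lo [ 0.556 -0.157  0.007] hi [0.866 0.117 0.269] top mid [ 0.5803 -0.1293  0.2499]
```

View pics/c3.png

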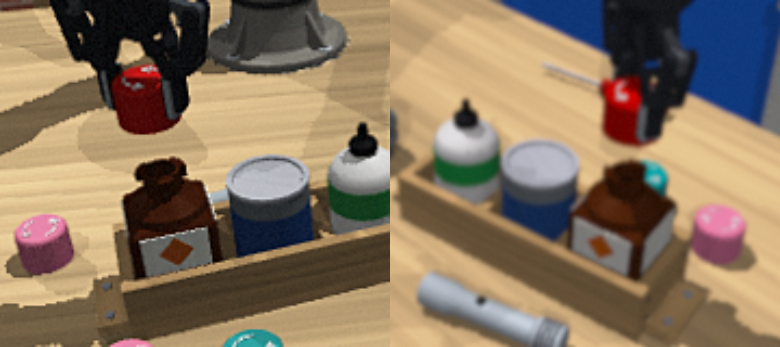

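The cap is off: held level at about (150,98) in the left crop, directly above the open mouth at (160,170) and roughly 60 mm above its locked height. The bottle is upright in its cell and the other things haven't moved.

```bash
python3 -c "
from bench import robot
print(robot.hand_in())"
```

```text
the job is handed in; nothing more can be done
None
```

The red safety cap is pressed, turned about 62° anticlockwise and lifted off; the arm holds it level about 60 mm above its locked height over the open mouth, the bottle is standing in its cell, and the job is handed in (no verdict was returned).

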